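Clear the setup block and inspect the plate's underside

TASK

The steel setup block is lying across the flat dark grey sample plate: take it off and set it gently, flat, on the middle of the square rubber pad while the plate stays on its rest. Then lift the plate over the upward-looking camera, centred on the lens with its underside level at the height of the pointer pin, hold it still there for two seconds, and lay it gently back on its rest, lined up as it was. Do not bump the camera or its post, and leave the ring, the sleeve and the chuck key where they are.

Things in the scene. Friction and masses are not known exactly. Their poses are not given: they have to be found in the camera images.
- sample_plate: loose flat dark grey anodised plate, 120 (its x) x 60 (its y) x 8 mm thick, about 0.16 kg, bright dot at each corner of the top, bright bars on the underside. Origin: centre of the underside; z up. Lies on the rest, long side along the rest's x.
- plate_rest: fixed aluminium rest for the plate: two cross bars, 25 mm high with rubber tops, each 14 (x) x 56 (y) mm, centred 42 mm to either side of the origin along its x, joined by a spine 24 mm wide (y) and 6 mm high. Origin: centre of its foot, on the worktop. The middle of the plate's long edges is free for fingers from the sides. The plate lies centred on it, underside at z = 25 mm.
- gauge_block: loose ground steel setup block with small holes, 50 (its x) x 75 (its y) x 25 mm high, about 0.6 kg. Origin: centre of its underside. At the start it lies flat across the middle of the plate (underside at z = 33 mm), its 75 mm side roughly across the plate's width.
- up_camera: fixed upward-looking camera: grey housing 60 x 60 x 38 mm, black lens barrel 40 mm across, top at z = 55 mm, on a base plate 160 (x) x 70 (y) x 10 mm. Origin: on the worktop under the lens axis. A steel post, 10 mm thick, 128 mm high, stands 93 mm from the axis on the +x side; its thin pin at z = 105 mm points to the axis and ends 76 mm from it.
- view (a point): viewing pose: point on the camera's lens axis at the height of the pointer pin, z = 105 mm (50 mm over the lens); the centre of the plate's underside belongs here. The plate's turn about the vertical is free.
- pad: fixed black rubber pad, 150 x 150 mm, 12 mm thick, on the worktop. Origin: centre of its underside.
- ring_big: bystander: loose steel ring, 66 mm across, 20 mm high, on the worktop. Origin: centre of its underside.
- sleeve_tall: bystander: loose upright steel sleeve, 35 mm across, 62 mm high. Origin: centre of its underside.
- chuck_key: bystander: loose T-shaped chuck key lying flat, 72 x 68 x 12 mm. Origin: centre of its underside.
Things that resemble listed ones, but are neither listed nor needed, are in the scene too. Leave any yellow look-alike of the gauge_block alone.

How it is judged (in metres and radians):
On the way, in this order (a step that is already met when the one before it is completed fails the run):
1. the block is set down flat on the middle of the pad and released while the plate still lies on its rest (horizontal distance between gauge_block and pad below 0.045 m and height (world z) of gauge_block below 0.017 m and angle between gauge_block's own z axis and vertical below 0.1 rad and linear speed of gauge_block below 0.02 m/s and contact force between gauge_block and the fingers below 0.1 N and horizontal distance between sample_plate and plate_rest below 0.018 m and height (world z) of sample_plate between 0.02 and 0.031 m and angle between sample_plate's own z axis and vertical below 0.08 rad and angle between the x axis of sample_plate and the x axis of plate_rest, either way round below 0.2 rad), for 0.2 s.
2. the plate is held still and level at the viewing pose over the camera (horizontal distance between sample_plate and view below 0.02 m and z of sample_plate in the frame of view between -0.015 and 0.015 m and angle between sample_plate's own z axis and vertical below 0.12 rad and linear speed of sample_plate below 0.03 m/s), for 1.5 s.
At the end, for the whole second after the job is handed in: The plate lies level and at rest on its rest, centre within 18 mm of the rest's centre and its long side within 0.2 rad of the rest's x axis; the block lies flat and at rest on the pad, centre within 45 mm of the pad's centre (horizontal distance between sample_plate and plate_rest below 0.018 m and height (world z) of sample_plate between 0.02 and 0.031 m and angle between sample_plate's own z axis and vertical below 0.08 rad and angle between the x axis of sample_plate and the x axis of plate_rest, either way round below 0.2 rad and linear speed of each of sample_plate, gauge_block below 0.02 m/s and horizontal distance between gauge_block and pad below 0.045 m and height (world z) of gauge_block below 0.017 m and angle between gauge_block's own z axis and vertical below 0.1 rad); the robot touches nothing.
It fails at once if the camera or its post is bumped (over 3 N) (contact force between up_camera and anything else above 3 N).
It fails at once if the block is dropped or pressed hard on the pad (over 80 N) (contact force between gauge_block and pad above 80 N).
It fails at once if the plate is dropped or pressed hard on its rest (over 80 N) (contact force between sample_plate and plate_rest above 80 N).
It fails at once if the ring, the sleeve or the chuck key is shifted by more than 30 mm (distance of any of ring_big, sleeve_tall, chuck_key from where it was at the start of the episode above 0.03 m).
It also fails if it takes over 67 s, if anything falls off the work surface, if the arm or the gripper's body presses on something with over 40 N, if the wrist force passes 120 N, or if a joint passes its speed limit or range.

ROBOT

A 6-joint arm with a two-finger parallel gripper is mounted at the origin on a cart in front of the work surface, level with it; the furniture and walls round the work are solid. World frame = base frame: x ahead of the robot, y to its left, z up, the work surface at z = 0. Lengths are in m, angles in degrees, forces in N, time in s.
With the tool pointing down it reaches from about 0.325 to 0.75 m from the base axis. Payload 7.6 kg.
Tool frame: the origin (TCP) lies midway between the tips of the shut fingers; the grasp point (between the pads) lies 19 mm behind it; x points along the fingers, z is the direction in which the jaws open and shut, and the axes are right-handed (so a half turn about x gives the same grasp; the last joint's range is limited). The gripper opens to 85 mm and grips with 20 to 120 N. Pads are 22 mm wide; open, the fingers measure 114 mm over their backs; the gripper's body (76 mm by 85 mm) begins 54 mm behind the grasp point. The pads swing forward as they close: fully open they stand 13 mm farther back than shut.
Start: joints at [70.342, 2.991, 80.254, -0, 96.75, -4.028], TCP at [0.141, 0.506, 0.231] pointing down, gripper open.
Joint ranges: [-166.34, 166.34], [-52.06, 124.39], [6.96, 135.62], [-60.46, 240.46], [14.63, 156.25], [-167.68, 167.68]. Speed limits (degrees/s): [147.25, 147.25, 172.46, 180, 180, 180].

INTERFACE

Orientations are given as a 3x3 rotation matrix whose columns are the frame's x, y, z axes.
In Python, from cell import robot gives the robot as it stands.
- The arm moves only by the tool move_arm, never from a script. Its argument "plan" is a list of rows, each a list of 7 numbers: the shift along the world's x, y, z each as a share of 0.5 m, from -1 to 1, then the turn, a rotation vector about the world's x, y, z each as a share of 0.5 rad, from -1 to 1, then the closure, from -1 (fully open) to 1 (shut), so that 0 is half open. In form: [[tx, ty, tz, ax, ay, az, jaw], ...]. A call has 1 to 8 rows; each row is the pose to reach, as a shift and turn from the pose measured when the call began; what a row does not reach only later rows make up. A row lasts 1/8 s, in which the tool goes at most 62.5 mm and 10.7 degrees, less where a joint would pass 70% of its speed; a pose out of reach is approached as far as the arm can. A call with a number of a shift or a turn outside -1 to 1 is refused whole. A call with a gripper value outside its range is refused whole. The fingers move at their own pace and stop on an object; the grip force is fixed at half the most. Time passes only in rows, so rows that repeat a pose let the fingers close. It gives the time, the measured TCP pose, the force and the opening at its end, in the units of the state.
- robot.sense(): the state, without advancing time (a new reading comes with each control period).
- robot.capture(name): name is "scene" or "top"; returns a dict with "color" (384x512x3 uint8, red, green, blue), "z_map" (384x512 float32, m along the optical axis (not along the pixel's ray), 0 where there is no reading), "fovy" (degrees; the focal length in pixels is half the picture's height over the tangent of half this angle, whatever the lens; pixels are square), "cx", "cy" (the principal point, pixels), "view" (4x4, takes a point from world to camera coordinates). Camera axes: x right, y down, z forward; pixel columns grow to the right and rows downward; lengths in m; the calibration is good to about 2 mm. A picture is of the moment at which its call begins.
- robot.job_done(): hands the job in, once; it reports no verdict.
The state is a dict: "t": time; "joints": joint angles; "joint_velocities": joint speeds; "joint_torque": joint torques, N m; "ee_pos": TCP position; "eef_rot": TCP orientation; "wrist_force": force on the tool from outside, world axes, zero at the start; "torque": the same for the moment, N m; "opening": finger opening in m.
Only numpy, scipy, OpenCV 4.12 (cv2) and the standard library are available. Lean on these libraries where they do the work, as an engineer would, in place of code of your own. Each camera call takes 0.05 s, during which the arm holds its last target.

## Working session

There is one attempt and no reset: what is moved stays moved. The work goes in short steps, Python scripts to look and compute and a tool call to move; the robot and the scene stay as the last step left them, time stands still between calls to the robot, and variables do not carry over. Pictures are saved under pics/ and viewed, and the job is handed in when it is done.

Besides the shell and the picture viewer there is one more tool, called after ">>>" in YAML: its name, and indented under it one key for each argument. move_arm: Moves the arm, as the interface text tells. Shift numbers are shares of 0.5 m and turn numbers shares of 0.5 rad, none past 1 either way. Its arguments: {"type":"object","properties":{"plan":{"type":"array"}},"required":["plan"]}

```bash
ls; mkdir -p pics; cat > h.py <<'E'
import numpy as np,cv2
from cell import robot
def cap(n,save=None):
    c=robot.capture(n)
    if save: cv2.imwrite('pics/'+save,c['color'][:,:,::-1])
    np.savez('last_'+n+'.npz',**{k:np.asarray(v) for k,v in c.items()})
    return c
def load(n): return np.load('last_'+n+'.npz')
def world(c):
    z=c['z_map']; f=192/np.tan(np.radians(float(c['fovy']))/2)
    v,u=np.mgrid[0:384,0:512]
    P=np.stack([(u-float(c['cx']))/f*z,(v-float(c['cy']))/f*z,z,np.ones_like(z)],-1)
    return (P@np.linalg.inv(c['view']).T)[...,:3]
E
python3 - <<'E'
from h import *
print(robot.sense())
for n in('scene','top'):
    c=cap(n,n+'0.png'); print(c['fovy'],c['cx'],c['cy'],c['view'].round(3).tolist())
E
```

```text
pics
{'t': 0.0, 'joints': array([ 7.03413704e+01,  3.02945811e+00,  8.03132133e+01,  3.43479072e-04,
        9.67480111e+01, -4.02772742e+00]), 'joint_velocities': array([ 0.04864292, -0.08070087,  0.10967011, -0.06120197, -0.10517005,
       -0.16899031]), 'joint_torque': array([-6.18886061e-04, -3.81673729e+01, -3.60181940e+01, -1.19601409e-04,
        6.24231237e-03, -3.04522325e-05]), 'ee_pos': array([0.14133164, 0.50531461, 0.23045025]), 'eef_rot': array([[-5.38053288e-04, -9.63017543e-01,  2.69438160e-01],
       [-1.48845406e-03,  2.69438671e-01,  9.63016400e-01],
       [-9.99998748e-01,  1.17107818e-04, -1.57837973e-03]]), 'wrist_force': array([1.23920597, 0.42291797, 0.28960678]), 'torque': array([0.02070025, 0.02986208, 0.02169166]), 'opening': 0.08536586585485613}
45.57015577654664 269.39061807354204 193.6670841003772 [[0.374, -0.927, -0.015, -0.267], [-0.602, -0.231, -0.764, 0.438], [0.705, 0.295, -0.645, 0.518], [0.0, 0.0, 0.0, 1.0]]
46.94419856578389 261.0207959438452 188.14996363369048 [[-0.017, -1.0, 0.018, -0.017], [-0.995, 0.015, -0.101, 0.592], [0.101, -0.02, -0.995, 1.038], [0.0, 0.0, 0.0, 1.0]]
```

View pics/scene0.png

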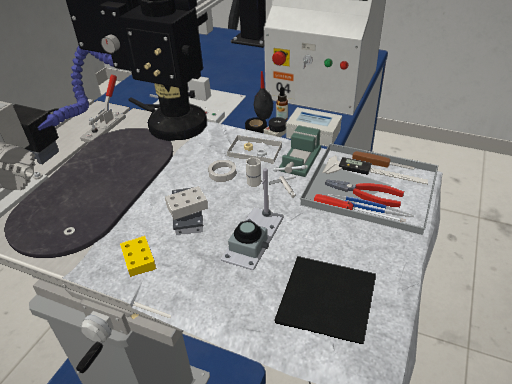

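View pics/top0.png

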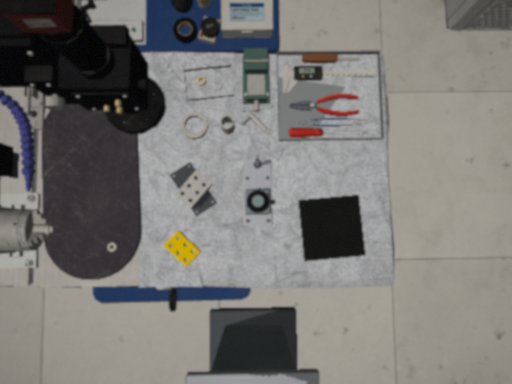

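```bash
python3 - <<'E'
from h import *
c=load('top'); im=c['color'][:,:,::-1]
a=cv2.resize(im[150:230,150:290],None,fx=5,fy=5,interpolation=cv2.INTER_CUBIC)
cv2.imwrite('pics/topc.png',a)
c2=load('scene'); im=c2['color'][:,:,::-1]
cv2.imwrite('pics/scc.png',cv2.resize(im[150:290,150:300],None,fx=4,fy=4,interpolation=cv2.INTER_CUBIC))
W=world(c)
for (u,v) in [(193,187),(258,200),(332,228),(182,248),(258,163),(195,126),(228,124),(257,120),(180,172),(205,206)]: print(u,v,W[v,u].round(4))
# block top & pad
for name,Wd in(('top',W),('scene',world(c2))):
  m=(abs(Wd[...,2]-.058)<.006)&(Wd[...,0]>.3)&(Wd[...,0]<.52)&(Wd[...,1]>.05)&(Wd[...,1]<.25)
  n,l,s,ce=cv2.connectedComponentsWithStats(m.astype('uint8'))
  for i in range(1,n):
    if s[i,4]>60:
      p=Wd[l==i]; print(name,'blk',s[i],p.mean(0).round(4),cv2.minAreaRect(p[:,:2].astype('float32')*1000))
  m=(c if name=='top' else c2)['color'].max(2)<45
  m&=(Wd[...,2]<.03)&(Wd[...,1]<-.02)&(Wd[...,0]>.2)&(Wd[...,0]<.6)&(Wd[...,2]>-.01)
  n,l,s,ce=cv2.connectedComponentsWithStats(m.astype('uint8'))
  for i in range(1,n):
    if s[i,4]>400:
      p=Wd[l==i]; print(name,'pad',s[i],p.mean(0).round(4),cv2.minAreaRect(p[:,:2].astype('float32')*1000))
  m=(abs(Wd[...,2]-.033)<.004)&(Wd[...,0]>.3)&(Wd[...,0]<.52)&(Wd[...,1]>.05)&(Wd[...,1]<.25)
  p=Wd[m]; print(name,'plate',len(p),cv2.minAreaRect(p[:,:2].astype('float32')*1000))
E
```

```text
193 187 [0.5933 0.1334 0.0599]
258 200 [ 0.561  -0.0185  0.053 ]
332 228 [ 0.4927 -0.1992  0.009 ]
182 248 [0.451  0.1644 0.0257]
258 163 [ 0.6405 -0.0191  0.1071]
195 126 [0.7523 0.1355 0.006 ]
228 124 [0.757  0.0532 0.0035]
257 120 [ 0.7643 -0.0197  0.0118]
180 172 [0.6325 0.1677 0.0362]
205 206 [0.5498 0.108  0.0366]
top pad [ 300  196   64   63 3375] [ 0.4943 -0.1968  0.012 ] ((494.8226623535156, -197.338623046875), (142.54283142089844, 143.33145141601562), 4.19585657119751)
top plate 29 ((450.6144714355469, 166.7440185546875), (70.96656036376953, 44.76177215576172), 44.532962799072266)
scene pad [ 275  257  100   87 6021] [ 0.4849 -0.1998  0.0124] ((491.9320373535156, -197.68682861328125), (150.39117431640625, 147.51512145996094), 4.41745662689209)
scene plate 3 ((453.8432922363281, 159.57363891601562), (79.52741241455078, 17.277259826660156), 82.4551773071289)
```

View pics/topc.png

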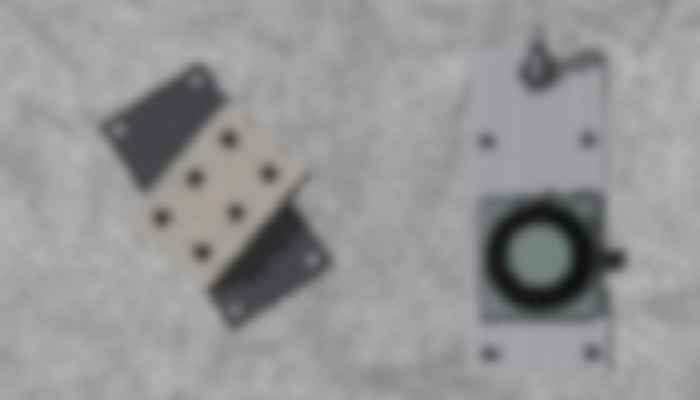

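View pics/scc.png

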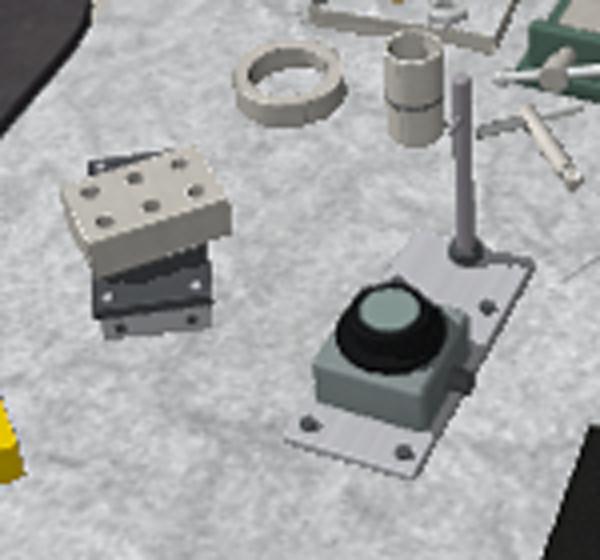

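```bash
cat >> h.py <<'E'
def px(c,u,v,z):
    f=192/np.tan(np.radians(float(c['fovy']))/2); T=np.linalg.inv(c['view'])
    d=T[:3,:3]@np.array([(u-float(c['cx']))/f,(v-float(c['cy']))/f,1]); o=T[:3,3]
    return (o+d*(z-o[2])/d[2])[:2]
E
python3 - <<'E'
from h import *
c=load('top'); s=load('scene')
def T(L,z): return np.array([px(c,150+(x+.5)/5-.5,150+(y+.5)/5-.5,z) for x,y in L])
def S(L,z): return np.array([px(s,150+(x+.5)/4-.5,150+(y+.5)/4-.5,z) for x,y in L])
def rep(n,p): 
    print(n,p.mean(0).round(4),cv2.minAreaRect((p*1000).astype('float32')))
    print((p*1000).round(0).tolist())
rep('plate dots',T([(196,78),(118,130),(235,310),(312,260)],.033))
rep('block holes',T([(229,139),(195,178),(161,217),(270,173),(236,212),(202,251)],.058))
rep('block c',T([(230,103),(303,172),(208,285),(135,212)],.058))
rep('block holes S',S([(89,192),(134,178),(178,163),(104,221),(150,206),(195,190)],.058))
rep('lens T',T([(540,255)],.055)); rep('lens S',S([(391,310)],.055))
rep('base holes T',T([(487,140),(588,140),(490,354),(592,354)],.01))
rep('pad holes base S',S([(308,424),(404,453)],.01))
rep('plate S front dots',S([(109,297),(196,285)],.033))
rep('post T',T([(538,70)],.01)); rep('post top S',S([(461,80)],.128)); rep('post foot S',S([(465,247)],.01))
for W,n in((world(c),'t'),(world(s),'s')):
  # generic z>.045 near
  m=(W[...,2]>.045)&(W[...,2]<.07)&(W[...,0]>.53)&(W[...,0]<.68)&(W[...,1]>.06)&(W[...,1]<.22)
  p=W[m]; print(n,len(p),p.mean(0).round(4),cv2.minAreaRect(p[:,:2].astype('float32')*1000))
E
```

```text
plate dots [0.5927 0.138 ] ((592.9780883789062, 137.97686767578125), (104.83074951171875, 44.916419982910156), 32.381553649902344)
[[649.0, 147.0], [624.0, 185.0], [537.0, 129.0], [560.0, 92.0]]
block holes [0.5898 0.1344] ((589.768310546875, 134.34750366210938), (25.22640609741211, 48.66089630126953), 48.793846130371094)
[[616.0, 128.0], [598.0, 144.0], [580.0, 160.0], [600.0, 109.0], [582.0, 125.0], [564.0, 141.0]]
block c [0.5908 0.1327] ((590.38330078125, 132.72390747070312), (48.54691696166992, 71.39282989501953), 48.85474395751953)
[[633.0, 128.0], [600.0, 93.0], [548.0, 138.0], [582.0, 172.0]]
block holes S [0.5892 0.1351] ((589.0482177734375, 135.096435546875), (25.437108993530273, 48.898902893066406), 49.66926574707031)
[[579.0, 160.0], [597.0, 144.0], [616.0, 129.0], [562.0, 141.0], [581.0, 125.0], [600.0, 110.0]]
lens T [ 0.5594 -0.0175] ((559.4020385742188, -17.46598243713379), (0.0, 0.0), 0.0)
[[559.0, -17.0]]
lens S [ 0.5587 -0.0181] ((558.7411499023438, -18.06907844543457), (0.0, 0.0), 0.0)
[[559.0, -18.0]]
base holes T [ 0.5669 -0.0177] ((566.86181640625, -17.70139122
[... 306 characters left out ...]
5483 0.1092] ((548.3360595703125, 109.15447998046875), (43.30229568481445, 0.0), 122.64794158935547)
[[537.0, 127.0], [560.0, 91.0]]
post T [ 0.6545 -0.0185] ((654.5067749023438, -18.474853515625), (0.0, 0.0), 0.0)
[[655.0, -18.0]]
post top S [ 0.6497 -0.0183] ((649.6801147460938, -18.322078704833984), (0.0, 0.0), 0.0)
[[650.0, -18.0]]
post foot S [ 0.6579 -0.0145] ((657.927978515625, -14.474725723266602), (0.0, 0.0), 0.0)
[[658.0, -14.0]]
t 655 [0.588  0.1327 0.0582] ((588.5161743164062, 132.99884033203125), (50.34709930419922, 75.09161376953125), 49.11544418334961)
s 782 [0.5833 0.1304 0.0567] ((587.6360473632812, 133.12744140625), (55.22170639038086, 75.18443298339844), 48.35002136230469)
```

```bash
python3 - <<'E'
from h import *
H=np.full((20,26),-9.)
for n in('top','scene'):
  W=world(load(n)); z=load(n)['z_map']
  p=W[z>0]
  i=(p[:,0]/.05).astype(int); j=((p[:,1]+.5)/.05).astype(int)
  k=(p[:,0]>0)&(i<20)&(j>=0)&(j<26)
  np.maximum.at(H,(i[k],j[k]),p[k,2])
print('y(cm):',[int(-50+5*j) for j in range(26)])
for i in range(19,-1,-1): print('x%3d'%(i*5),' '.join('%4d'%(H[i,j]*100) if H[i,j]>-5 else '   .' for j in range(26)))
E
```

```text
y(cm): [-50, -45, -40, -35, -30, -25, -20, -15, -10, -5, 0, 5, 10, 15, 20, 25, 30, 35, 40, 45, 50, 55, 60, 65, 70, 75]
x 95  -85  -85    .    .    .    .    .    .    1    2    2    2    1    0   -2    0    0    .    .   -1   -1   -2   -3   -2   -3    .
x 90  -85  -85    0    2    2    2    2    2    2    6    6    2    1    1    1    1   28    .    0    0   12    0    0    0    .    .
x 85    .  -85    0    2    1    1    2    2    2    6    6    2    2    2    1    0    .    .    0    0   12   21   17    0    .    .
x 80    .    .    0    2    2    2    2    1    2    5    5    2    2   26   50   38   44   44   22   22   22   21   16    4    .    .
x 75    .    .    0    2    1    2    1    2    5    5    6    6    2   30   58   58   44   44   39   36   12   11    0    4    .    .
x 70    .    .    0    2    2    2    2    2    2    1    6    6    2   30   58   58   37   37    2   14   13    1    0    .    .    .
x 65    .    .    0    0    1    1    0    0    1   13    1    0    3    3    1    2    2    2    2   16    1   11   11   11    .    .
x 60    .    .   -1    0    0    0  
[... 1018 characters left out ...]
  -68  -68  -85  -85  -85
x 20  -85  -85  -84  -84  -84  -85  -85  -85  -85  -85  -68  -68  -68  -68  -68  -68  -68  -68  -68  -68  -68  -68  -68  -85  -84  -85
x 15  -84  -85  -85  -85  -85  -85    0    0    0    0    0    0    0    0  -85  -85  -85  -85  -85  -84  -85  -85  -85  -85  -85  -85
x 10  -84  -85  -85  -85  -85  -85    0    0    0    0    0    0    0    0  -85  -85  -85  -85  -84  -85  -84  -85  -85  -85  -84  -85
x  5  -85  -84  -85  -85  -85  -85  -75  -75    .    .    .    .  -75  -75  -85  -84  -85  -84  -85  -85  -85  -85  -85  -85  -85  -85
x  0  -85  -85  -85  -85  -84  -85  -75  -75    .    .    .    .  -75  -75  -85  -85  -85  -85  -85  -85  -85  -85  -85  -85  -85  -85
```

```bash
python3 - <<'E'
from h import *
for n in('top','scene'):
  W=world(load(n)); z=load(n)['z_map']
  p=W[(z>0)]; p=p[(p[:,2]>.2)&(p[:,0]>.3)&(p[:,0]<1)&(p[:,1]<.6)&(p[:,1]>-.3)]
  print(n,np.percentile(p[:,0],[0,1,5]),np.percentile(p[:,1],[0,1,5]))
  q=p[np.hypot(p[:,0]-.59,p[:,1]-.134)<.18]; print(q[np.argsort(np.hypot(q[:,0]-.59,q[:,1]-.134))][:5].round(3))
E
```

```text
top [0.71363862 0.71975219 0.72919873] [0.1845955  0.20067887 0.20157086]
[[0.729 0.208 0.244]
 [0.729 0.208 0.314]
 [0.729 0.209 0.338]
 [0.729 0.209 0.277]
 [0.728 0.21  0.266]]
scene [0.711988   0.71585828 0.72744861] [0.18453142 0.19996834 0.20168865]
[[0.726 0.21  0.332]
 [0.731 0.202 0.248]
 [0.728 0.207 0.264]
 [0.728 0.208 0.333]
 [0.731 0.202 0.235]]
```

>>> move_arm:
  plan:
    - [0.895, -0.743, -0.06, 0, 0, -0.887, -1]
    - [0.895, -0.743, -0.06, 0, 0, -0.887, -1]
    - [0.895, -0.743, -0.06, 0, 0, -0.887, -1]
    - [0.895, -0.743, -0.06, 0, 0, -0.887, -1]
    - [0.895, -0.743, -0.06, 0, 0, -0.887, -1]
    - [0.895, -0.743, -0.06, 0, 0, -0.887, -1]
    - [0.895, -0.743, -0.06, 0, 0, -0.887, -1]
    - [0.895, -0.743, -0.06, 0, 0, -0.887, -1]

```text
t: 1.1
ee_pos: [0.5267, 0.1849, 0.2045]
eef_rot: [[-0.001, -0.754, 0.657], [-0.001, 0.657, 0.754], [-1.0, 0.0, -0.002]]
wrist_force: [0.8, 1.2, 0.9]
opening: 0.0854
```

>>> move_arm:
  plan:
    - [0.125, -0.102, -0.2, 0, 0, 0, -1]
    - [0.125, -0.102, -0.2, 0, 0, 0, -1]
    - [0.125, -0.102, -0.2, 0, 0, 0, -1]
    - [0.125, -0.102, -0.2, 0, 0, 0, -1]
    - [0.125, -0.102, -0.27, 0, 0, 0, -1]
    - [0.125, -0.102, -0.31, 0, 0, 0, -1]
    - [0.125, -0.102, -0.335, 0, 0, 0, -1]
    - [0.125, -0.102, -0.335, 0, 0, 0, -1]

```text
t: 2.1
ee_pos: [0.5889, 0.1342, 0.0368]
eef_rot: [[-0.002, -0.755, 0.656], [-0.001, 0.656, 0.755], [-1.0, 0.001, -0.002]]
wrist_force: [-0.3, 0.3, 0.0]
opening: 0.0855
```

```bash
python3 - <<'E'
from h import *
c=cap('scene'); s=robot.sense(); print(s['ee_pos'],s['eef_rot'][:2,2])
cv2.imwrite('pics/s1.png',cv2.resize(c['color'][100:280,120:300,::-1],None,fx=3.3,fy=3.3,interpolation=cv2.INTER_CUBIC))
E
```

```text
[0.58941841 0.13418705 0.03768128] [0.65642904 0.75438708]
```

View pics/s1.png

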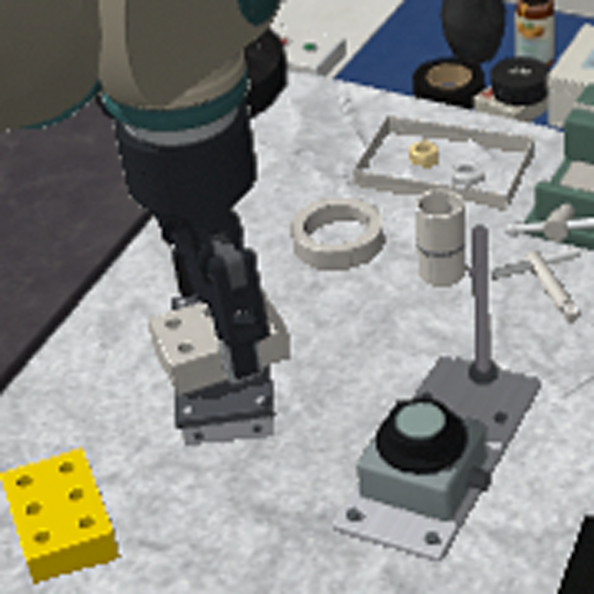

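>>> move_arm:
  plan:
    - [0, 0, -0.006, 0, 0, 0, -0.4]
    - [0, 0, -0.006, 0, 0, 0, 0]
    - [0, 0, -0.006, 0, 0, 0, 1]
    - [0, 0, -0.006, 0, 0, 0, 1]
    - [0, 0, -0.006, 0, 0, 0, 1]
    - [0, 0, -0.006, 0, 0, 0, 1]
    - [0, 0, -0.006, 0, 0, 0, 1]
    - [0, 0, -0.006, 0, 0, 0, 1]

```text
t: 3.15
ee_pos: [0.5899, 0.1342, 0.0356]
eef_rot: [[0.001, -0.754, 0.657], [-0.001, 0.657, 0.754], [-1.0, -0.001, -0.0]]
wrist_force: [-1.1, -0.8, 5.8]
opening: 0.0487
```

>>> move_arm:
  plan:
    - [0, 0, 0.01, 0, 0, 0, 1]
    - [0, 0, 0.03, 0, 0, 0, 1]
    - [0, 0, 0.06, 0, 0, 0, 1]
    - [0, 0, 0.12, 0, 0, 0, 1]
    - [0, 0, 0.2, 0, 0, 0, 1]
    - [0, 0, 0.28, 0, 0, 0, 1]
    - [0, 0, 0.34, 0, 0, 0, 1]
    - [0, 0, 0.34, 0, 0, 0, 1]

```text
t: 4.15
ee_pos: [0.5911, 0.1344, 0.2094]
eef_rot: [[0.007, -0.754, 0.656], [0.0, 0.656, 0.754], [-1.0, -0.005, 0.005]]
wrist_force: [-0.1, -0.0, -7.9]
opening: 0.0489
```

```bash
python3 - <<'E'
from h import *
c=cap('scene'); s=robot.sense(); print(s['ee_pos'],s['wrist_force'],s['opening'])
cv2.imwrite('pics/s2.png',cv2.resize(c['color'][80:280,120:320,::-1],None,fx=3,fy=3,interpolation=cv2.INTER_CUBIC))
E
```

```text
[0.59013986 0.13423071 0.20646202] [-0.09624647 -0.05435523 -7.70368773] 0.048788165744507714
```

View pics/s2.png

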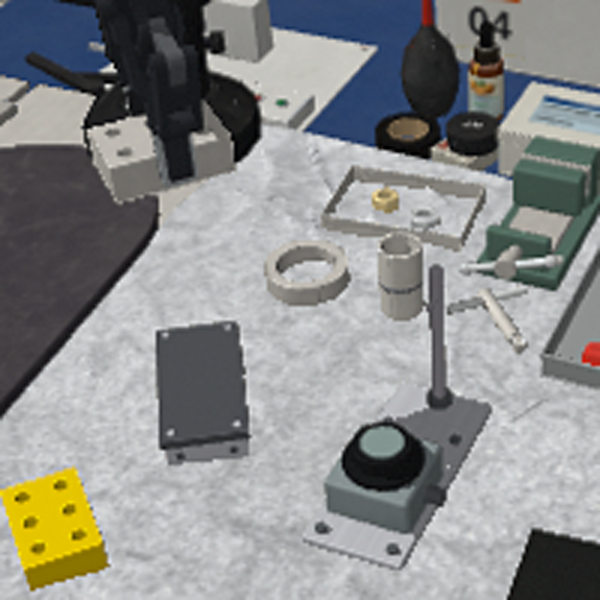

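>>> move_arm:
  plan:
    - [-0.02, -0.08, 0, 0, 0, 0, 1]
    - [-0.05, -0.18, 0, 0, 0, 0, 1]
    - [-0.08, -0.28, 0, 0, 0, 0, 1]
    - [-0.11, -0.38, 0, 0, 0, 0, 1]
    - [-0.14, -0.48, 0, 0, 0, 0, 1]
    - [-0.17, -0.58, 0, 0, 0, 0, 1]
    - [-0.194, -0.663, -0.04, 0, 0, 0, 1]
    - [-0.194, -0.663, -0.1, 0, 0, 0, 1]

```text
t: 5.2
ee_pos: [0.4916, -0.1999, 0.1545]
eef_rot: [[0.001, -0.751, 0.66], [-0.001, 0.66, 0.752], [-1.0, -0.001, 0.0]]
wrist_force: [0.6, 1.7, -8.0]
opening: 0.0487
```

>>> move_arm:
  plan:
    - [0.002, 0.004, -0.07, 0, 0, 0, 1]
    - [0.002, 0.004, -0.14, 0, 0, 0, 1]
    - [0.002, 0.004, -0.19, 0, 0, 0, 1]
    - [0.002, 0.004, -0.225, 0, 0, 0, 1]
    - [0.002, 0.004, -0.25, 0, 0, 0, 1]
    - [0.002, 0.004, -0.262, 0, 0, 0, 1]
    - [0.002, 0.004, -0.262, 0, 0, 0, 1]
    - [0.002, 0.004, -0.262, 0, 0, 0, 1]

```text
t: 6.2
ee_pos: [0.4932, -0.1981, 0.0244]
eef_rot: [[0.003, -0.752, 0.66], [-0.001, 0.66, 0.752], [-1.0, -0.003, 0.001]]
wrist_force: [-0.0, -1.0, -6.7]
opening: 0.0487
```

```bash
python3 - <<'E'
from h import *
c=cap('scene'); s=robot.sense(); print(s['ee_pos'],s['wrist_force'],s['opening'])
cv2.imwrite('pics/s3.png',cv2.resize(c['color'][200:360,240:420,::-1],None,fx=3.3,fy=3.3,interpolation=cv2.INTER_CUBIC))
E
```

```text
[ 0.49322679 -0.19818738  0.02440465] [ 0.00927092  0.56297507 -7.95876707] 0.04885184698188897
```

View pics/s3.png

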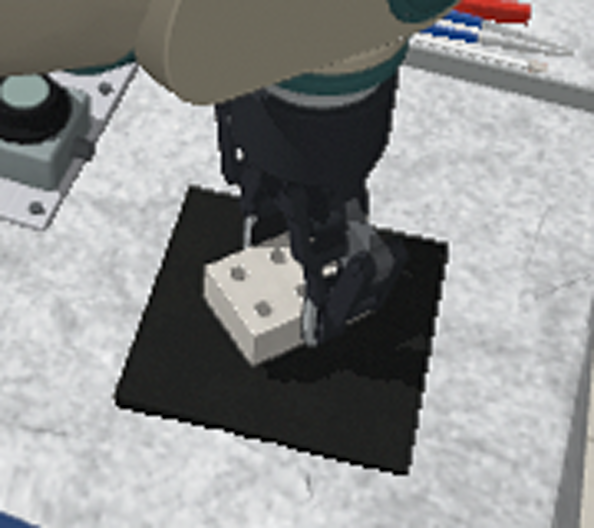

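Block level over the pad's middle. Lowering slowly until contact.

>>> move_arm:
  plan:
    - [0, 0, -0.006, 0, 0, 0, 1]
    - [0, 0, -0.012, 0, 0, 0, 1]
    - [0, 0, -0.016, 0, 0, 0, 1]
    - [0, 0, -0.018, 0, 0, 0, 1]
    - [0, 0, -0.019, 0, 0, 0, 1]
    - [0, 0, -0.019, 0, 0, 0, 1]

```text
t: 7.0
ee_pos: [0.4932, -0.1982, 0.0149]
eef_rot: [[0.003, -0.751, 0.66], [-0.001, 0.66, 0.751], [-1.0, -0.003, 0.001]]
wrist_force: [-0.9, -0.4, -7.4]
opening: 0.0489
```

>>> move_arm:
  plan:
    - [0, 0, -0.002, 0, 0, 0, 1]
    - [0, 0, -0.004, 0, 0, 0, 1]
    - [0, 0, -0.004, 0, 0, 0, 1]

```text
t: 7.38
ee_pos: [0.4936, -0.1984, 0.0146]
eef_rot: [[0.004, -0.751, 0.66], [-0.002, 0.66, 0.752], [-1.0, -0.004, 0.001]]
wrist_force: [-5.2, 3.6, 5.8]
opening: 0.049
```

Contact (force sign flipped). Release and rise.

>>> move_arm:
  plan:
    - [0, 0, -0.001, 0, 0, 0, 0]
    - [0, 0, -0.001, 0, 0, 0, -1]
    - [0, 0, 0, 0, 0, 0, -1]
    - [0, 0, 0, 0, 0, 0, -1]
    - [0, 0, 0, 0, 0, 0, -1]
    - [0, 0, 0.05, 0, 0, 0, -1]
    - [0, 0, 0.15, 0, 0, 0, -1]
    - [0, 0, 0.27, 0, 0, 0, -1]

```text
t: 8.38
ee_pos: [0.4929, -0.1981, 0.1501]
eef_rot: [[0.001, -0.752, 0.66], [-0.001, 0.66, 0.752], [-1.0, -0.002, 0.0]]
wrist_force: [1.0, -0.3, 0.9]
opening: 0.0854
```

>>> move_arm:
  plan:
    - [0, 0, 0.12, 0, 0, 0, -1]
    - [0, 0.1, 0.18, 0, 0, 0.3, -1]
    - [0.03, 0.22, 0.18, 0, 0, 0.6, -1]
    - [0.07, 0.34, 0.18, 0, 0, 0.9, -1]
    - [0.11, 0.46, 0.18, 0, 0, 1, -1]
    - [0.15, 0.58, 0.18, 0, 0, 1, -1]
    - [0.16, 0.6, 0.18, 0, 0, 1, -1]
    - [0.16, 0.6, 0.18, 0, 0, 1, -1]

```text
t: 9.38
ee_pos: [0.5729, 0.1022, 0.2397]
eef_rot: [[0.001, -0.976, 0.218], [-0.001, 0.218, 0.976], [-1.0, -0.001, -0.0]]
wrist_force: [-0.7, -0.8, -0.7]
opening: 0.0855
```

```bash
python3 - <<'E'
from h import *
c=cap('scene'); t=cap('top'); s=robot.sense(); print(s['ee_pos'],s['eef_rot'][:,2],s['joints'],s['opening'])
cv2.imwrite('pics/s4.png',c['color'][:,:,::-1])
cv2.imwrite('pics/t4.png',cv2.resize(t['color'][110:280,130:390,::-1],None,fx=3,fy=3,interpolation=cv2.INTER_CUBIC))
E
```

```text
[0.57279234 0.10060377 0.24013102] [ 2.20031013e-01  9.75492863e-01 -1.65913375e-04] [ 6.34272758e+00  1.20139989e+01  6.94127614e+01 -3.95928720e-02
  9.84889754e+01 -7.09522988e+01] 0.08541156000571103
```

View pics/s4.png

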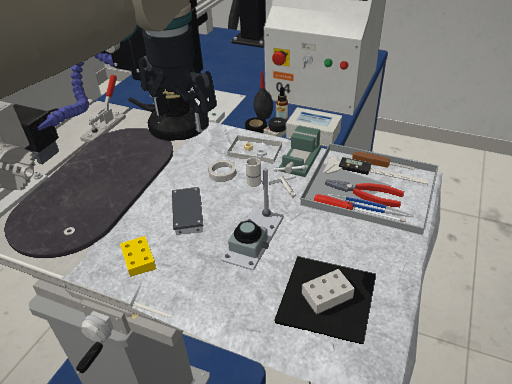

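View pics/t4.png

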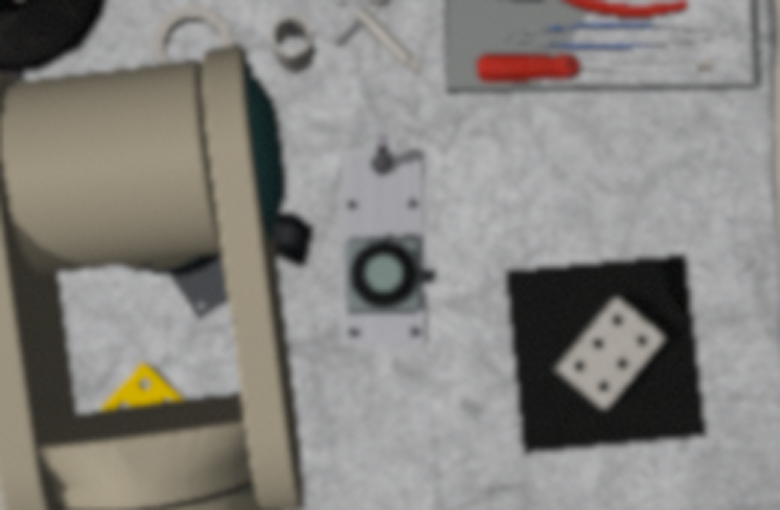

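```bash
python3 - <<'E'
from h import *
c=load('scene')
cv2.imwrite('pics/s4c.png',cv2.resize(c['color'][175:245,155:225,::-1],None,fx=8,fy=8,interpolation=cv2.INTER_CUBIC))
E
```

```text
(no output)
```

View pics/s4c.png

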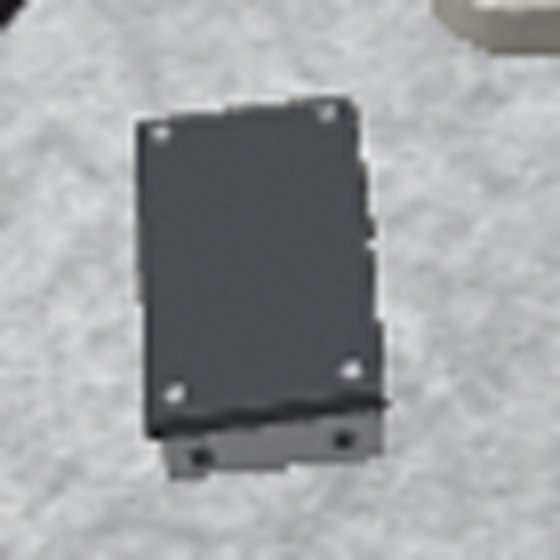

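```bash
python3 - <<'E'
from h import *
s=load('scene')
p=np.array([px(s,155+(x+.5)/8-.5,175+(y+.5)/8-.5,.033) for x,y in [(161,133),(327,112),(352,370),(176,393)]])
print(p.round(4),p.mean(0)); 
for a,b in((0,3),(1,2)): d=p[a]-p[b]; print(np.hypot(*d),np.degrees(np.arctan2(d[1],d[0])))
for a,b in((0,1),(3,2)): d=p[a]-p[b]; print(np.hypot(*d),np.degrees(np.arctan2(d[1],d[0])))
E
```

```text
[[0.6238 0.1848]
 [0.6478 0.147 ]
 [0.5601 0.0911]
 [0.5369 0.1282]] [0.59216062 0.13779838]
0.10366874067364232 33.06488330906803
0.10398563273487829 32.50086850057999
0.04480980864443061 122.4635502719542
0.043790716836615486 122.04148337889933
```

>>> move_arm:
  plan:
    - [0.01, 0.03, 0, 0, 0, 0.3, -1]
    - [0.038, 0.075, -0.05, 0, 0, 0.7, -1]
    - [0.038, 0.075, -0.1, 0, 0, 1, -1]
    - [0.038, 0.075, -0.18, 0, 0, 1, -1]
    - [0.038, 0.075, -0.18, 0, 0, 1, -1]
    - [0.038, 0.075, -0.18, 0, 0, 1, -1]

```text
t: 10.22
ee_pos: [0.5925, 0.1372, 0.1522]
eef_rot: [[0.004, -0.962, -0.273], [0.001, -0.273, 0.962], [-1.0, -0.004, -0.001]]
wrist_force: [-0.6, 0.1, 0.7]
opening: 0.0855
```

>>> move_arm:
  plan:
    - [0, 0.002, -0.05, 0, 0, 0.3, -1]
    - [-0.001, 0.002, -0.1, 0, 0, 0.583, -1]
    - [-0.001, 0.002, -0.13, 0, 0, 0.583, -1]
    - [-0.001, 0.002, -0.14, 0, 0, 0.583, -1]
    - [-0.001, 0.002, -0.14, 0, 0, 0.583, -1]

```text
t: 10.85
ee_pos: [0.5924, 0.1382, 0.0832]
eef_rot: [[0.005, -0.844, -0.537], [0.002, -0.537, 0.844], [-1.0, -0.005, -0.001]]
wrist_force: [0.1, -0.4, 0.4]
opening: 0.0855
```

```bash
python3 - <<'E'
from h import *
c=cap('scene'); s=robot.sense(); print(s['ee_pos'],s['eef_rot'].round(4),s['opening'])
cv2.imwrite('pics/s5.png',cv2.resize(c['color'][100:250,120:270,::-1],None,fx=4,fy=4,interpolation=cv2.INTER_CUBIC))
E
```

```text
[0.59258567 0.13828449 0.08348532] [[ 0.0055 -0.8436 -0.537 ]
 [ 0.002  -0.537   0.8436]
 [-1.     -0.0057 -0.0012]] 0.08537523790892512
```

View pics/s5.png

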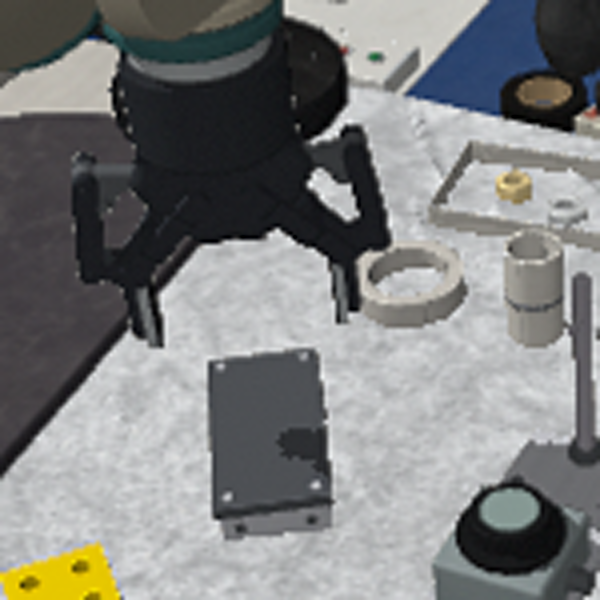

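>>> move_arm:
  plan:
    - [-0.001, -0.001, -0.04, 0, 0, 0, -1]
    - [-0.001, -0.001, -0.08, 0, 0, 0, -1]
    - [-0.001, -0.001, -0.115, 0, 0, 0, -1]
    - [-0.001, -0.001, -0.14, 0, 0, 0, -1]
    - [-0.001, -0.001, -0.152, 0, 0, 0, -1]
    - [-0.001, -0.001, -0.152, 0, 0, 0, -1]
    - [-0.001, -0.001, -0.152, 0, 0, 0, -1]

```text
t: 11.78
ee_pos: [0.5926, 0.1379, 0.0083]
eef_rot: [[0.007, -0.844, -0.537], [0.002, -0.537, 0.844], [-1.0, -0.007, -0.002]]
wrist_force: [-0.2, -0.0, 0.0]
opening: 0.0851
```

```bash
python3 - <<'E'
from h import *
c=cap('scene'); s=robot.sense(); print(s['ee_pos'],s['wrist_force'],s['opening'])
cv2.imwrite('pics/s6.png',cv2.resize(c['color'][130:250,130:250,::-1],None,fx=5,fy=5,interpolation=cv2.INTER_CUBIC))
E
```

```text
[0.59260022 0.13784538 0.00828459] [ 0.07474458 -0.18881768  0.31946553] 0.08480705730107813
```

View pics/s6.png

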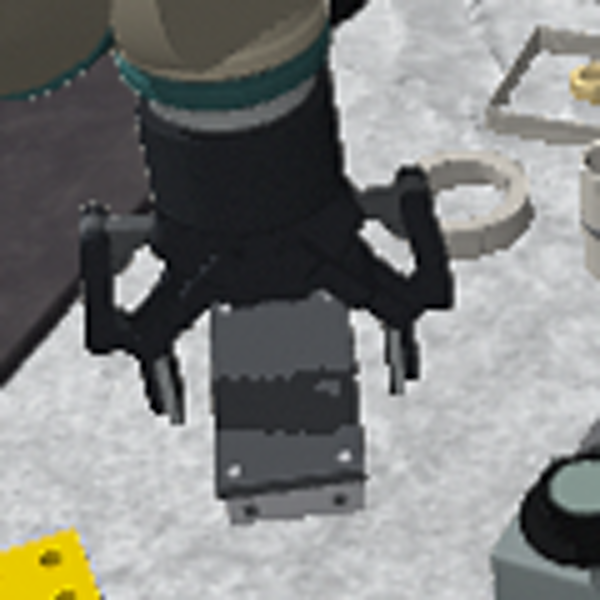

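>>> move_arm:
  plan:
    - [0, 0, 0, 0, 0, 0, -0.6]
    - [0, 0, 0, 0, 0, 0, -0.4]
    - [0, 0, 0, 0, 0, 0, -0.2]
    - [0, 0, 0, 0, 0, 0, 0.5]
    - [0, 0, 0, 0, 0, 0, 1]
    - [0, 0, 0, 0, 0, 0, 1]
    - [0, 0, 0, 0, 0, 0, 1]
    - [0, 0, 0, 0, 0, 0, 1]

```text
t: 12.82
ee_pos: [0.5931, 0.138, 0.0093]
eef_rot: [[0.008, -0.844, -0.537], [0.003, -0.537, 0.844], [-1.0, -0.008, -0.002]]
wrist_force: [-1.8, -0.8, 6.1]
opening: 0.0582
```

```bash
python3 - <<'E'
from h import *
c=cap('scene'); s=robot.sense(); print(s['ee_pos'],s['eef_rot'].round(4),s['wrist_force'],s['opening'])
cv2.imwrite('pics/s7.png',cv2.resize(c['color'][130:250,130:250,::-1],None,fx=5,fy=5,interpolation=cv2.INTER_CUBIC))
E
```

```text
[0.59312781 0.1379862  0.0093027 ] [[ 0.0083 -0.8435 -0.537 ]
 [ 0.0025 -0.537   0.8436]
 [-1.     -0.0084 -0.0023]] [-0.28319225 -0.52432358  6.26548612] 0.05857317558813743
```

View pics/s7.png

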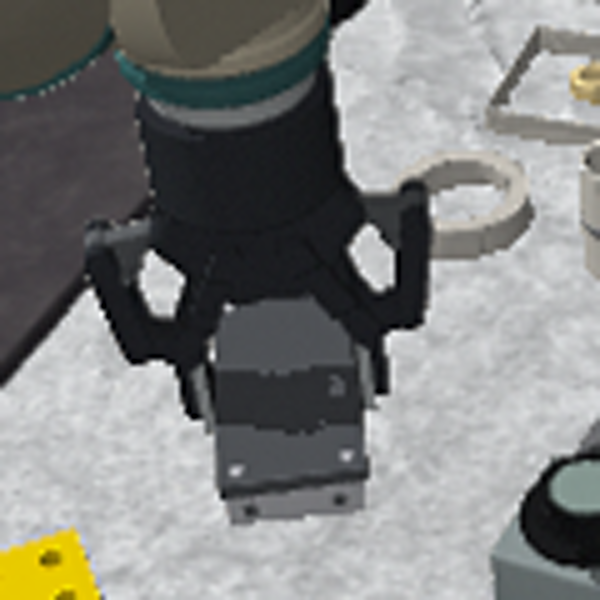

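>>> move_arm:
  plan:
    - [0, 0, 0.006, 0, 0, 0, 1]
    - [0, 0, 0.02, 0, 0, 0, 1]
    - [0, 0, 0.05, 0, 0, 0, 1]
    - [0, 0, 0.1, 0, 0, 0, 1]
    - [0, 0, 0.16, 0, 0, 0, 1]
    - [0, 0, 0.22, 0, 0, 0, 1]
    - [0, 0, 0.27, 0, 0, 0, 1]
    - [0, 0, 0.28, 0, 0, 0, 1]

```text
t: 13.88
ee_pos: [0.5941, 0.1382, 0.1524]
eef_rot: [[0.013, -0.843, -0.537], [0.003, -0.537, 0.844], [-1.0, -0.013, -0.004]]
wrist_force: [0.5, 0.5, -1.5]
opening: 0.0585
```

```bash
python3 - <<'E'
from h import *
c=cap('scene'); s=robot.sense(); print(s['ee_pos'],s['eef_rot'].round(4),s['wrist_force'],s['opening'])
cv2.imwrite('pics/s8.png',cv2.resize(c['color'][60:240,100:300,::-1],None,fx=3.5,fy=3.3,interpolation=cv2.INTER_CUBIC))
E
```

```text
[0.59373122 0.13808113 0.15135238] [[ 0.0113 -0.8435 -0.537 ]
 [ 0.0031 -0.537   0.8436]
 [-0.9999 -0.0112 -0.0035]] [ 0.56699107 -0.13556484 -1.03056437] 0.05833197616671899
```

View pics/s8.png

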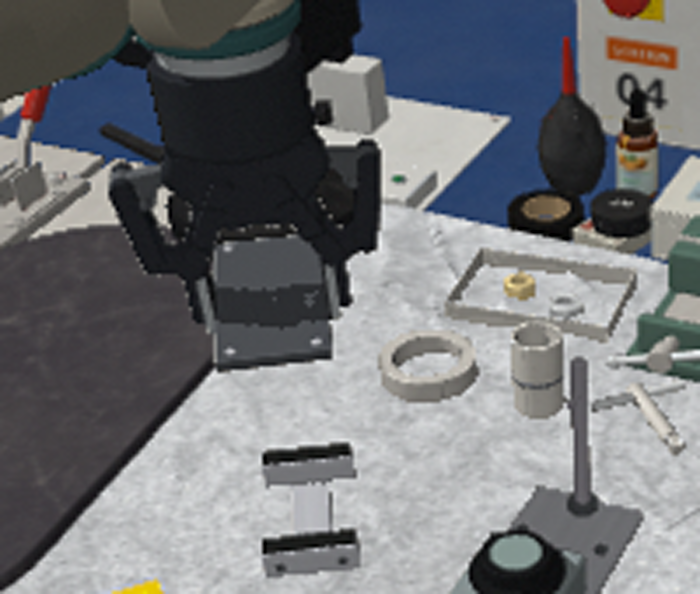

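```bash
python3 - <<'E'
from h import *
c=load('scene'); W=world(c); s=robot.sense()
# plate dots: crop coords (x/3.5,y/3.3)
m=(W[...,2]>.162)&(W[...,2]<.19)&(c['color'].max(2)<130)&(abs(W[...,0]-.594)<.08)&(abs(W[...,1]-.138)<.08)
p=W[m]
a=np.radians(32.5); e=np.array([np.cos(a),np.sin(a)]); q=p[:,:2]-[.593,.138]
l=q@e; w=q@[-e[1],e[0]]
k=(abs(w)<29)&(l<-.025)
for lo in np.arange(-.07,.05,.01):
    kk=(l>=lo)&(l<lo+.01)&(abs(w)<.022)
    if kk.sum()>5: print(lo.round(3),kk.sum(),np.median(p[kk,2]).round(4))
f=lambda x,y,z: px(c,100+(x+.5)/3.5-.5,60+(y+.5)/3.3-.5,z)
print('rest tops')
P=np.array([f(264,454,.025),f(350,445,.025),f(263,537,.025),f(358,532,.025)])
print(P.round(4))
print('dots',f(230,351,.174),f(319,342,.174), (f(230,351,.174)+f(319,342,.174))/2)
cv2.imwrite('pics/s8c.png',cv2.resize(c['color'][185:245,165:215,::-1],None,fx=10,fy=10,interpolation=cv2.INTER_CUBIC))
E
```

```text
-0.07 59 0.1732
-0.06 103 0.176
-0.05 75 0.1761
-0.04 80 0.1764
-0.03 78 0.1764
-0.02 73 0.1766
-0.01 73 0.1765
0.0 70 0.1765
0.01 69 0.1764
0.02 61 0.1768
0.03 66 0.1765
0.04 65 0.1769
rest tops
[[0.6143 0.1795]
 [0.6414 0.1341]
 [0.5457 0.139 ]
 [0.5696 0.0896]]
dots [0.5398654  0.12959725] [0.56354671 0.09063138] [0.55170605 0.11011431]
```

View pics/s8c.png

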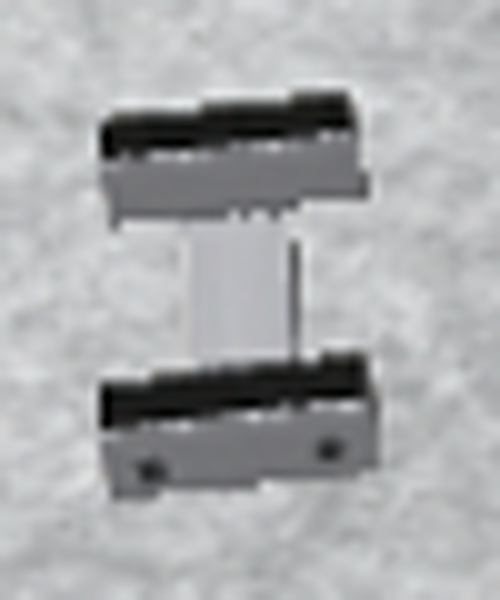

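```bash
python3 - <<'E'
from h import *
c=load('scene')
f=lambda x,y: px(c,165+(x+.5)/10-.5,185+(y+.5)/10-.5,.025)
A=np.array([f(*q) for q in [(102,120),(352,95),(358,130),(106,158)]]);B=np.array([f(*q) for q in [(102,386),(366,355),(372,398),(104,426)]])
d=A.mean(0)-B.mean(0)
print(A.round(4),B.round(4),A.mean(0),B.mean(0),(A.mean(0)+B.mean(0))/2,np.hypot(*d),np.degrees(np.arctan2(d[1],d[0])))
E
```

```text
[[0.616  0.1813]
 [0.6428 0.1346]
 [0.633  0.1278]
 [0.6054 0.174 ]] [[0.5438 0.1379]
 [0.5711 0.0922]
 [0.5604 0.085 ]
 [0.5338 0.1315]] [0.6242823  0.15442766] [0.55228916 0.11167343] [0.58828573 0.13305055] 0.08373133746320108 30.70460377215833
```

```bash
python3 - <<'E'
from h import *
c=load('scene'); W=world(c)
m=(W[...,2]>.0215)&(W[...,2]<.03)&(abs(W[...,0]-.59)<.08)&(abs(W[...,1]-.138)<.08)&(c['color'].max(2)<90)
p=W[m]; print(len(p),np.median(p[:,2]))
r=cv2.minAreaRect((p[:,:2]*1000).astype('float32'));print(r)
t=cap('top','t9.png'); W=world(t)
cv2.imwrite('pics/t9c.png',cv2.resize(t['color'][150:230,150:250,::-1],None,fx=6,fy=6,interpolation=cv2.INTER_CUBIC))
E
```

```text
212 0.025152545866623743
((588.058837890625, 132.9750213623047), (97.03831481933594, 53.83808135986328), 31.1511173248291)
```

View pics/t9c.png

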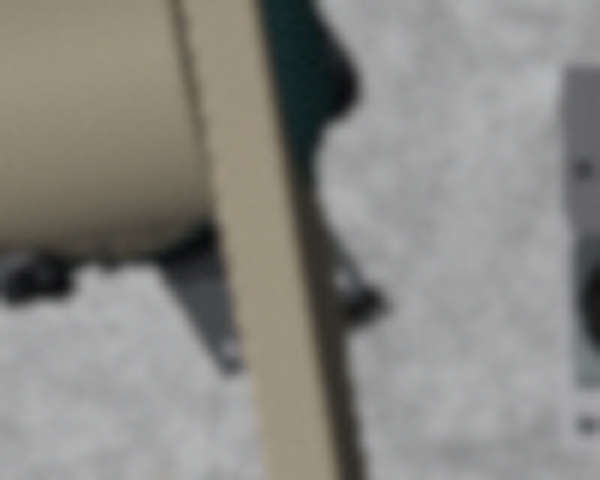

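```bash
python3 - <<'E'
from h import *
c=load('scene')
a=np.radians(32); e=np.array([np.cos(a),np.sin(a)])
for z in(.01,.0125,.015):
  m=(px(c,179.95,231.95,z)+px(c,197.75,229.95,z))/2; d=px(c,179.95,231.95,z)-px(c,197.75,229.95,z)
  print(z,m,m+.049*e,np.degrees(np.arctan2(d[1],d[0])))
E
```

```text
0.01 [0.54704297 0.10931872] [0.58859733 0.13528476] 120.33361144582639
0.0125 [0.54494811 0.10775723] [0.58650247 0.13372328] 120.33361144582643
0.015 [0.54285326 0.10619575] [0.58440762 0.13216179] 120.33361144582634
```

>>> move_arm:
  plan:
    - [-0.008, -0.04, 0, 0, 0, 0, 1]
    - [-0.02, -0.1, 0, 0, 0, 0, 1]
    - [-0.035, -0.17, 0, 0, 0, 0, 1]
    - [-0.05, -0.24, 0, 0, 0, 0, 1]
    - [-0.062, -0.29, 0, 0, 0, 0, 1]
    - [-0.069, -0.312, 0, 0, 0, 0, 1]
    - [-0.069, -0.312, 0, 0, 0, 0, 1]
    - [-0.069, -0.312, 0, 0, 0, 0, 1]

```text
t: 14.98
ee_pos: [0.5587, -0.0173, 0.1495]
eef_rot: [[0.009, -0.843, -0.538], [0.003, -0.538, 0.843], [-1.0, -0.009, -0.002]]
wrist_force: [-0.4, -1.1, -2.0]
opening: 0.0585
```

>>> move_arm:
  plan:
    - [0, -0.001, -0.02, 0, 0, 0, 1]
    - [0, -0.001, -0.05, 0, 0, 0, 1]
    - [0, -0.001, -0.08, 0, 0, 0, 1]
    - [0, -0.001, -0.1, 0, 0, 0, 1]
    - [0, -0.001, -0.115, 0, 0, 0, 1]
    - [0, -0.001, -0.121, 0, 0, 0, 1]
    - [0, -0.001, -0.121, 0, 0, 0, 1]
    - [0, -0.001, -0.121, 0, 0, 0, 1]

```text
t: 15.98
ee_pos: [0.559, -0.0179, 0.0896]
eef_rot: [[0.01, -0.843, -0.538], [0.003, -0.538, 0.843], [-1.0, -0.01, -0.003]]
wrist_force: [-0.1, 0.1, -2.1]
opening: 0.0588
```

```bash
python3 - <<'E'
from h import *
c=cap('scene'); s=robot.sense(); print(s['ee_pos'],s['eef_rot'].round(4),s['wrist_force'],s['opening'])
W=world(c)
cv2.imwrite('pics/s10.png',cv2.resize(c['color'][110:290,170:350,::-1],None,fx=3.3,fy=3.3,interpolation=cv2.INTER_CUBIC))
m=(W[...,2]>.105)&(W[...,2]<.119)&(c['color'].max(2)<130)&(abs(W[...,0]-.559)<.07)&(abs(W[...,1]+.018)<.07)
p=W[m];print(len(p),np.median(p[:,2]),p[:,:2].mean(0),cv2.minAreaRect((p[:,:2]*1000).astype('float32')))
E
```

```text
[ 0.55903247 -0.01787285  0.08957144] [[ 0.0099 -0.8431 -0.5376]
 [ 0.0029 -0.5376  0.8432]
 [-0.9999 -0.0099 -0.0028]] [ 0.71010647 -0.48386908 -1.92329576] 0.05878662968117841
1452 0.11356742489020849 [ 0.54787744 -0.02595965] ((551.8612670898438, -22.770217895507812), (117.56073760986328, 82.01969146728516), 46.436744689941406)
```

View pics/s10.png

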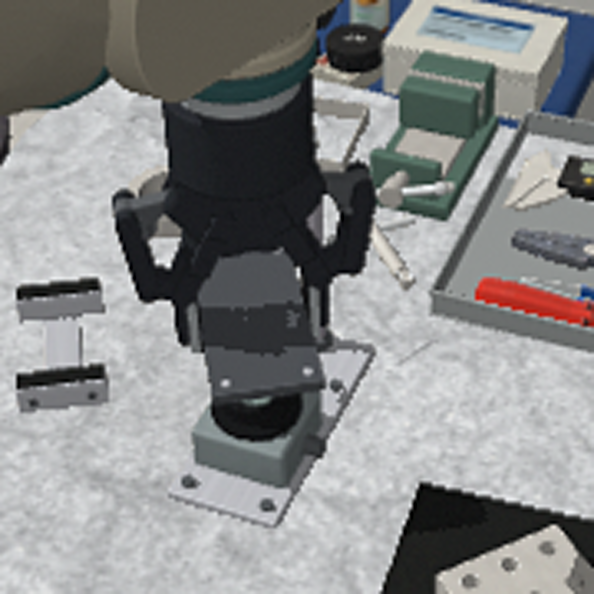

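```bash
python3 - <<'E'
from h import *
c=load('scene')
f=lambda x,y: px(c,170+(x+.5)/3.3-.5,110+(y+.5)/3.3-.5,.1136)
a,b=f(226,384),f(308,371);d=a-b;n=np.arctan2(d[1],d[0]);print(a,b,np.hypot(*d),np.degrees(n)-90,(a+b)/2+.052*np.array([np.sin(n),-np.cos(n)]))
E
```

```text
[ 0.50163359 -0.02909454] [ 0.52617618 -0.06540027] 0.04382287721920861 34.05860313894219 [ 0.55698508 -0.01812529]
```

>>> move_arm:
  plan:
    - [0, 0, 0, 0, 0, 0, 1]
    - [0, 0, 0, 0, 0, 0, 1]
    - [0, 0, 0, 0, 0, 0, 1]
    - [0, 0, 0, 0, 0, 0, 1]
    - [0, 0, 0, 0, 0, 0, 1]
    - [0, 0, 0, 0, 0, 0, 1]
    - [0, 0, 0, 0, 0, 0, 1]
    - [0, 0, 0, 0, 0, 0, 1]

```text
t: 17.02
ee_pos: [0.559, -0.0179, 0.0896]
eef_rot: [[0.01, -0.843, -0.538], [0.003, -0.538, 0.843], [-1.0, -0.01, -0.003]]
wrist_force: [-0.4, -0.4, -2.5]
opening: 0.0587
```

>>> move_arm:
  plan:
    - [0, 0, 0, 0, 0, 0, 1]
    - [0, 0, 0, 0, 0, 0, 1]
    - [0, 0, 0, 0, 0, 0, 1]
    - [0, 0, 0, 0, 0, 0, 1]
    - [0, 0, 0, 0, 0, 0, 1]
    - [0, 0, 0, 0, 0, 0, 1]
    - [0, 0, 0, 0, 0, 0, 1]
    - [0, 0, 0, 0, 0, 0, 1]

```text
t: 18.02
ee_pos: [0.559, -0.0179, 0.0896]
eef_rot: [[0.01, -0.843, -0.538], [0.003, -0.538, 0.843], [-1.0, -0.01, -0.003]]
wrist_force: [-0.5, -0.4, -1.9]
opening: 0.0585
```

>>> move_arm:
  plan:
    - [0, 0, 0, 0, 0, 0, 1]
    - [0, 0, 0, 0, 0, 0, 1]
    - [0, 0, 0, 0, 0, 0, 1]
    - [0, 0, 0, 0, 0, 0, 1]
    - [0, 0, 0, 0, 0, 0, 1]
    - [0, 0, 0, 0, 0, 0, 1]
    - [0, 0, 0, 0, 0, 0, 1]
    - [0, 0, 0, 0, 0, 0, 1]

```text
t: 19.02
ee_pos: [0.5591, -0.0179, 0.0896]
eef_rot: [[0.01, -0.843, -0.538], [0.003, -0.538, 0.843], [-1.0, -0.01, -0.003]]
wrist_force: [-0.0, -0.0, -1.7]
opening: 0.0588
```

>>> move_arm:
  plan:
    - [0, 0, 0.03, 0, 0, 0, 1]
    - [0, 0, 0.08, 0, 0, 0, 1]
    - [0, 0, 0.125, 0, 0, 0, 1]
    - [0.005, 0.02, 0.13, 0, 0, -0.01, 1]
    - [0.015, 0.07, 0.13, 0, 0, -0.02, 1]
    - [0.03, 0.14, 0.13, 0, 0, -0.035, 1]
    - [0.045, 0.21, 0.13, 0, 0, -0.035, 1]
    - [0.058, 0.27, 0.13, 0, 0, -0.035, 1]

```text
t: 20.02
ee_pos: [0.5878, 0.1191, 0.1538]
eef_rot: [[0.009, -0.852, -0.523], [0.003, -0.523, 0.852], [-1.0, -0.009, -0.002]]
wrist_force: [-0.3, -0.6, -1.3]
opening: 0.0583
```

>>> move_arm:
  plan:
    - [0.006, 0.033, 0, 0, 0, 0, 1]
    - [0.006, 0.033, -0.06, 0, 0, 0, 1]
    - [0.006, 0.033, -0.12, 0, 0, 0, 1]
    - [0.006, 0.033, -0.18, 0, 0, 0, 1]
    - [0.006, 0.033, -0.22, 0, 0, 0, 1]
    - [0.006, 0.033, -0.245, 0, 0, 0, 1]
    - [0.006, 0.033, -0.255, 0, 0, 0, 1]
    - [0.006, 0.033, -0.255, 0, 0, 0, 1]

```text
t: 21.02
ee_pos: [0.5912, 0.1356, 0.0267]
eef_rot: [[0.01, -0.852, -0.523], [0.003, -0.523, 0.852], [-1.0, -0.01, -0.002]]
wrist_force: [-0.1, -0.0, -1.6]
opening: 0.0587
```

```bash
python3 - <<'E'
from h import *
c=cap('scene'); s=robot.sense(); print(s['ee_pos'],s['eef_rot'].round(4),s['wrist_force'],s['opening'])
cv2.imwrite('pics/s11.png',cv2.resize(c['color'][130:250,130:250,::-1],None,fx=5,fy=5,interpolation=cv2.INTER_CUBIC))
E
```

```text
[0.59134766 0.13566471 0.02713921] [[ 0.0101 -0.8522 -0.5231]
 [ 0.0031 -0.5231  0.8522]
 [-0.9999 -0.0103 -0.0027]] [ 0.72578197 -0.28929925 -1.58929283] 0.05841742470313138
```

View pics/s11.png

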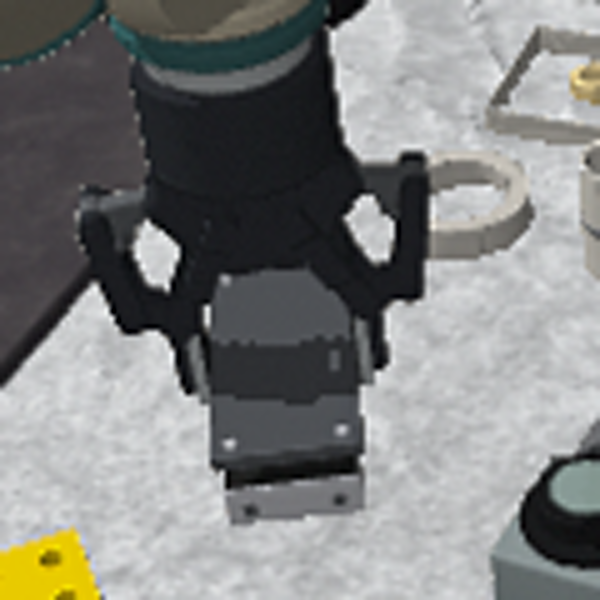

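>>> move_arm:
  plan:
    - [0, 0, -0.01, 0, 0, 0, 1]
    - [0, 0, -0.018, 0, 0, 0, 1]
    - [0, 0, -0.024, 0, 0, 0, 1]
    - [0, 0, -0.029, 0, 0, 0, 1]
    - [0, 0, -0.032, 0, 0, 0, 1]
    - [0, 0, -0.034, 0, 0, 0, 1]
    - [0, 0, -0.034, 0, 0, 0, 1]

```text
t: 21.95
ee_pos: [0.5914, 0.1357, 0.0101]
eef_rot: [[0.01, -0.852, -0.523], [0.003, -0.523, 0.852], [-1.0, -0.01, -0.003]]
wrist_force: [0.0, -0.6, -2.3]
opening: 0.0582
```

>>> move_arm:
  plan:
    - [0, 0, -0.001, 0, 0, 0, 1]
    - [0, 0, -0.003, 0, 0, 0, 1]
    - [0, 0, -0.003, 0, 0, 0, 1]

```text
t: 22.32
ee_pos: [0.5916, 0.1357, 0.0093]
eef_rot: [[0.011, -0.852, -0.523], [0.003, -0.523, 0.852], [-1.0, -0.011, -0.003]]
wrist_force: [-2.9, -0.9, 4.8]
opening: 0.0581
```

Contact. Release, slowly, then rise straight.

>>> move_arm:
  plan:
    - [0, 0, -0.001, 0, 0, 0, 0.1]
    - [0, 0, -0.001, 0, 0, 0, -0.3]
    - [0, 0, -0.001, 0, 0, 0, -0.7]
    - [0, 0, 0, 0, 0, 0, -1]
    - [0, 0, 0, 0, 0, 0, -1]
    - [0, 0, 0, 0, 0, 0, -1]
    - [0, 0, 0, 0, 0, 0, -1]
    - [0, 0, 0, 0, 0, 0, -1]

```text
t: 23.32
ee_pos: [0.5916, 0.1357, 0.0093]
eef_rot: [[0.011, -0.852, -0.523], [0.003, -0.523, 0.852], [-1.0, -0.011, -0.003]]
wrist_force: [0.5, -0.1, -1.4]
opening: 0.0854
```

>>> move_arm:
  plan:
    - [0, 0, 0.04, 0, 0, 0, -1]
    - [0, 0, 0.1, 0, 0, 0, -1]
    - [0, 0, 0.18, 0, 0, 0, -1]
    - [0, 0, 0.26, 0, 0, 0, -1]
    - [0, 0, 0.34, 0, 0, 0, -1]
    - [-0.05, 0, 0.42, 0, 0, 0, -1]
    - [-0.1, 0, 0.44, 0, 0, 0, -1]
    - [-0.1, 0, 0.44, 0, 0, 0, -1]

```text
t: 24.32
ee_pos: [0.5413, 0.1359, 0.2327]
eef_rot: [[0.016, -0.852, -0.524], [0.004, -0.524, 0.852], [-1.0, -0.015, -0.005]]
wrist_force: [-0.3, 0.2, -0.6]
opening: 0.0854
```

```bash
python3 - <<'E'
from h import *
c=cap('scene'); t=cap('top'); s=robot.sense(); print(s['ee_pos'],s['opening'])
cv2.imwrite('pics/s12.png',c['color'][:,:,::-1])
cv2.imwrite('pics/s12c.png',cv2.resize(c['color'][175:245,155:225,::-1],None,fx=8,fy=8,interpolation=cv2.INTER_CUBIC))
for n,d in(('s',c),('t',t)):
  W=world(d)
  m=(abs(W[...,2]-.033)<.004)&(abs(W[...,0]-.59)<.09)&(abs(W[...,1]-.135)<.09); p=W[m]
  print(n,len(p),np.median(p[:,2]),p[:,2].std(),cv2.minAreaRect((p[:,:2]*1000).astype('float32')))
  m=(abs(W[...,2]-.037)<.004)&(abs(W[...,0]-.493)<.07)&(abs(W[...,1]+.197)<.07); p=W[m]
  print(n,len(p),np.median(p[:,2]),p[:,2].std(),cv2.minAreaRect((p[:,:2]*1000).astype('float32')))
E
```

```text
[0.54173418 0.13570646 0.23000363] 0.08538413245182223
s 1159 0.033440003922828976 0.0012073284974283179 ((590.6199951171875, 134.27597045898438), (125.04700469970703, 60.02033233642578), 31.161483764648438)
s 1050 0.03773368201947597 0.0013846689325268296 ((492.8414611816406, -197.78665161132812), (52.065242767333984, 76.70333099365234), 48.87727737426758)
t 270 0.03317368747312244 0.0018352895774144513 ((597.330078125, 108.11665344238281), (127.81475830078125, 44.1468391418457), 8.993234634399414)
t 583 0.03737978060371194 0.0017634237604569362 ((493.2493896484375, -198.05471801757812), (50.24895477294922, 74.84774780273438), 48.77164077758789)
```

View pics/s12.png

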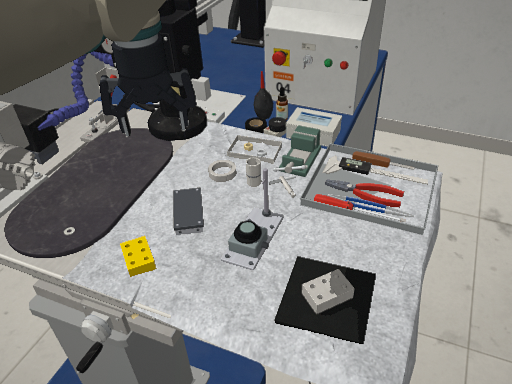

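View pics/s12c.png

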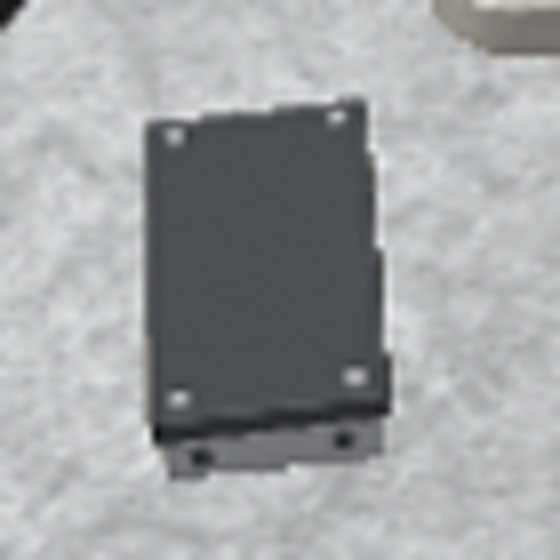

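```bash
python3 -c "
from cell import robot
print(robot.job_done())"
```

```text
the job is handed in; nothing more can be done
None
```

The job is done and handed in at about 24 s of the 67 s allowed. No verdict came back, so the figures below are my own measurements.

- **Block:** it lies flat and released on the pad, centred at about (0.493, -0.198). The pad's centre measures (0.493, -0.1975).
- **Viewing pose:** I held the plate still over the lens for about 3 s. Its underside was at about z = 0.1055, and its centre about 2 mm from the lens axis. It was level to about 0.01 rad by the tool pose.
- **Plate back on the rest:** it lies level with its top at z ≈ 0.033, about 3 mm from the rest's measured centre. Its long side is within about 1° of the rest's x axis.
- **Contacts:** wrist forces stayed below 9 N in every reading I took. I did not re-measure the ring, sleeve, chuck key, camera and post, but in the last picture they look where they were.
- **Disagreement between checks:** before I moved it, the plate measured about 6 mm off the rest's centre (0.592, 0.138 against 0.588, 0.133), although it is described as centred. I laid it back closer to the rest's measured centre than it had been.
- **Check that failed:** the top camera could not confirm the plate's final position, because the arm hid part of it. Those plate figures come from the scene camera alone.

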